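# Ballast the accessory chest and hold its lid at balance for fitting the stay

## Robot

A 6-joint arm with a two-finger parallel gripper is mounted at the origin on the work surface. World frame = base frame: x ahead of the robot, y to its left, z up, the work surface at z = 0. Lengths are in m, angles in rad, forces in N, time in s.
With the tool pointing down it reaches from about 0.35 to 0.95 m from the base axis. Payload 17.4 kg.
Tool frame: the origin (TCP) lies midway between the tips of the shut fingers; the grasp point (between the pads) lies 19 mm behind it; z points along the fingers, y is the line along which they close (so a half turn about z gives the same grasp; the last joint's range is limited). The gripper opens to 93 mm and grips with 3 to 60 N. Pads are 15 mm wide; open, the fingers measure 128 mm over their backs; the gripper's body (75 mm by 188 mm) begins 65 mm behind the grasp point.
Start: joints at [-1.319, 0.116, 1.442, -0, 1.584, -0.038], TCP at [0.193, -0.647, 0.219] pointing down, gripper open.
Joint ranges: [-2.83, 2.83], [-0.83, 2.19], [0.07, 2.5], [-1.14, 4.28], [0.01, 3], [-2.97, 2.97]. Speed limits (rad/s): [1.89, 1.89, 2.22, 3.14, 3.14, 3.14].

## Interface

Orientations are given as a rotation vector (axis times angle).
In Python, from cell import status, eyes, order gives the robot as it stands.
- The arm moves only by the tool step_arm, never from a script. Its argument "steps" is a list of rows, each an object of numbers: "x", "y", "z": the shift along the tool's x, y, z in mm; "roll": the turn about the tool's z in degrees; "jaw": the opening, from 0 (shut) to 1 (fully open). In form: [{"x": .., "y": .., "z": .., "roll": .., "jaw": ..}, ...]. A call has 1 to 20 rows; each row shifts and turns the commanded pose from where the row before left it, along the tool's axes as they then stand; what a row does not reach is not made up. A row lasts 1/8 s, in which the tool goes at most 62.5 mm and 10.7 degrees, less where a joint would pass 70% of its speed; a pose out of reach is approached as far as the arm can. A call is refused whole if a number of a shift passes 62.5 or a number of a turn 10.7, either way. A call with a gripper value outside its range is refused whole. The fingers move at their own pace and stop on an object; "squeeze" is the grip in N (left out, the last holds). Time passes only in rows, so rows that do not move let the fingers close. It gives the time, the measured TCP pose, the force, the opening and the grip force at its end, in the units of the state.
- status.state(): the state, without advancing time (a new reading comes with each control period).
- eyes.snapshot(name): name is "scene" or "top" or "wrist"; returns a dict with "img" (400x640x3 uint8, red, green, blue), "mtx" (3x3 intrinsics, pixels), "k1" (the pictures are not rectified: a ray, as slopes to the right and down, at radius r is drawn at 1 + k1 r^2 times it, then the intrinsics apply), "world_to_cam" (4x4, takes a point from world to camera coordinates). Camera axes: x right, y up, looking along -z (the intrinsics and any distortion apply to the point x, -y, -z); pixel columns grow to the right and rows downward; lengths in m; the calibration is good to about 2 mm. A picture is of the moment at which its call begins. There is no depth.
- order.finish_job(): hands the job in; it is judged then, once.
The state is a dict: "clock": time; "qpos": joint angles; "qvel": joint speeds; "tau": joint torques, N m; "ee_pos": TCP position; "ee_rot": TCP orientation; "wrist_force": force on the tool from outside, world axes, zero at the start; "wrist_torque": the same for the moment, N m; "width": finger opening in m; "grip_force": force on a finger pad.
Only numpy, scipy, OpenCV 4.12 (cv2) and the standard library are available. Lean on these libraries where they do the work, as an engineer would, in place of code of your own. Each camera call takes 0.05 s, during which the arm holds its last target. There are 200 camera calls.

## Task

I am about to screw the lid stay onto this wooden accessory chest. Slide the tray of hole saws fully home in the bay in the chest's front, flush, so that its weight steadies the chest, with the saws staying in their pockets; then take the bar on the lid, swing the lid up to its balance point, where its weight falls neither way, without letting it drop or go over backwards. Finish while still gripping the bar, holding the lid still there, and leave everything else on the bench alone.

Things in the scene. Friction and masses are not known exactly. Their poses are not given: they have to be found in the camera images.
- chest: Fixed wooden chest, 230 mm deep (x) x 260 mm wide (y), 160 mm tall with its lid shut (body 120). Origin on the bench under its middle; x runs from its front to its back, z up. Its front faces roughly to the robot's right (chest x about along the robot's +y). Low in the front is the tray bay, over it a well that the lid shuts.
- bay_mouth (a point): Middle of the tray bay's mouth, at bench level in the plane of the chest's front, 115 mm to -x of the chest's origin; axes as the chest's. The bay is 230 mm wide, 66 mm high and 218 mm deep to the back wall; its floor is the bench.
- hinge_line (a point): Middle of the lid's hinge line, fixed to the chest: 115 mm to +x of the chest's origin, 120 mm above the bench. The line runs along the chest's y.
- lid (a joint): Lid angle, rad: 0 shut (start), grows as it opens up and back, stop at 1.95. A shallow box lid, 230 x 260 mm, 40 mm deep, 0.7 to 0.95 kg, on a free hinge, no stay. Its weight sits above the hinge line, so it balances before its top stands upright: the balance point is 1.30 rad (75 degrees). Short of that it falls shut, past it over backwards.
- lid_bar (a point): Round steel bar on the lid's top, 14 mm thick, 150 mm long along the chest's y, on posts at +-62 mm; its centre 42 mm off the lid, 30 mm back from the lid's front edge. Origin at its middle, axes turn with the lid. From the hinge line, at lid angle a: -0.200 cos a + 0.082 sin a (m) along chest x, 0.200 sin a + 0.082 cos a up. It can turn in the grip, so the gripper may keep pointing down.
- tray: Loose plywood tray with hole saws, 0.7 to 1 kg in all, 217 x 217 mm, walls 40 mm high (front 58), lying on the bench before the bay, a few cm short and askew. Origin under its middle; x from its pull end to the far end, which enters the bay first. It slides on the bench. Home, the far end touches the bay's back, the origin is 5.5 mm to -x of the chest's, the front flush (1 mm inside).
- tray_pull (a point): Grip point on the tray's dark block pull, mid thickness, 140.5 mm to -x of the tray's origin, 30 mm up. The block is 24 mm thick (tray y), stands 50 mm out from the tray's front, 14 to 46 mm above the bench. Pinch its sides from above with the tool leaning back from the chest about 30 degrees, so that the gripper's body clears the chest.
- hole_saw0: Loose red steel hole saw, teeth up, 54 mm across, 44 mm tall, standing in a pocket of the tray (pocket floor 7 mm above the bench); origin under its middle.
- hole_saw1: Loose red steel hole saw, teeth up, 48 mm across, 44 mm tall, standing in a pocket of the tray (pocket floor 7 mm above the bench); origin under its middle.
- hole_saw2: Loose yellow steel hole saw, teeth up, 40 mm across, 44 mm tall, standing in a pocket of the tray (pocket floor 7 mm above the bench); origin under its middle.
- hole_saw3: Loose red steel hole saw, teeth up, 44 mm across, 44 mm tall, standing in a pocket of the tray (pocket floor 7 mm above the bench); origin under its middle.
- lid_stay: brass lid stay waiting to be screwed on, a flat slotted arm 170 x 14 x 4 mm with a thicker end; lies on the bench; origin under its middle. Leave alone.
- screwdriver: screwdriver with an orange handle, about 200 mm long, lying on the bench; origin under its middle. Leave alone.
- tape_measure: yellow tape measure, 68 x 36 x 64 mm, standing on the bench; origin under its middle. Leave alone.
- glue_bottle: yellow wood-glue bottle, 60 mm across, 170 mm tall; origin under its middle. Leave alone.
- offcut: pale wooden offcut 140 x 45 x 38 mm; origin under its middle. Leave alone.
- push_stick: red flat saw push stick, about 320 mm long, 12 mm thick; origin under its body. Leave alone.

How it is judged:
By the outcome, as a careful person would: the job done as asked, in the order asked, and still so for the second after the job is handed in, while the arm keeps its last pose, push and grip.
It also fails if it takes over 58 s, if anything falls off the work surface, if the arm or the gripper's body presses on something with over 40 N, if the wrist force passes 120 N, or if a joint passes its speed limit or range.

## Working session

There is one attempt and no reset: what is moved stays moved. The work goes in short steps, Python scripts to look and compute and a tool call to move; the robot and the scene stay as the last step left them, time stands still between calls to the robot, and variables do not carry over. Pictures are saved under pics/ and viewed, at most 10 in all, crops included, and the job is handed in when it is done.

Besides the shell and the picture viewer there is one more tool, called after "Request:" by a JSON object that holds its "api" and its "payload". step_arm: Moves the arm, as the interface text tells. Its arguments: {"type":"object","properties":{"steps":{"type":"array"},"squeeze":{"type":"number"}},"required":["steps"]}

```bash
mkdir -p pics; cat > h.py <<'E'
import numpy as np, cv2
from cell import status, eyes, order
from scipy.spatial.transform import Rotation as R
def snap(n,f=None):
    s=eyes.snapshot(n)
    if f: cv2.imwrite('pics/'+f,np.ascontiguousarray(s['img'][:,:,::-1]))
    return s
def ray(s,uv):
    uv=np.array(uv,float).reshape(-1,1,2)
    n=cv2.undistortPoints(uv,np.array(s['mtx'],float),np.array([s['k1'],0,0,0.])).reshape(-1,2)
    T=np.array(s['world_to_cam']); Rm=T[:3,:3]
    o=-Rm.T@T[:3,3]
    d=np.c_[n[:,0],-n[:,1],-np.ones(len(n))]@Rm
    return o,d
def onz(s,uv,z):
    o,d=ray(s,uv); return o+d*((z-o[2])/d[:,2])[:,None]
def proj(s,P):
    T=np.array(s['world_to_cam']); c=np.atleast_2d(P)@T[:3,:3].T+T[:3,3]
    n=np.c_[c[:,0]/-c[:,2],-c[:,1]/-c[:,2]]; n=n*(1+s['k1']*(n**2).sum(1))[:,None]
    m=np.array(s['mtx']); return n@m[:2,:2].T+m[:2,2]
E
python3 - <<'E'
from h import *
for n in ('top','scene'):
    s=snap(n,n+'0.png'); print(n,ray(s,[[320,200]]))
print(status.state())
E
```

```text
top (array([0.42155742, 0.04219237, 1.09678013]), array([[ 0.16683365,  0.00688398, -0.98598453]]))
scene (array([ 1.12808775, -0.34384293,  1.16039069]), array([[-0.43148391,  0.33107556, -0.8392163 ]]))
{'clock': 0.1, 'qpos': array([-1.31880928e+00,  1.16422300e-01,  1.44221637e+00, -5.57169369e-06,
        1.58399108e+00, -3.77628940e-02]), 'qvel': array([-5.25554693e-05,  3.91134233e-04, -2.14679125e-03,  1.19381880e-03,
        4.75111446e-04,  2.82164131e-04]), 'tau': array([ 1.26504299e-03, -7.22890806e+01, -6.23862648e+01,  7.81513145e-02,
        2.28066312e-02, -9.57370230e-05]), 'ee_pos': array([ 0.19282258, -0.64667521,  0.21797849]), 'ee_rot': array([-3.10766147e+00, -4.53398799e-01,  1.82799323e-04]), 'wrist_force': array([0.04467551, 0.01300685, 1.07683602]), 'wrist_torque': array([0.01729711, 0.02727547, 0.0358079 ]), 'grip_force': 0.0, 'width': 0.0926335997315935}
```

View pics/top0.png

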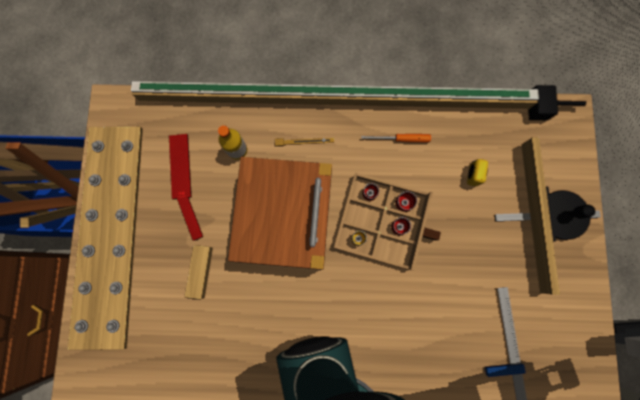

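View pics/scene0.png

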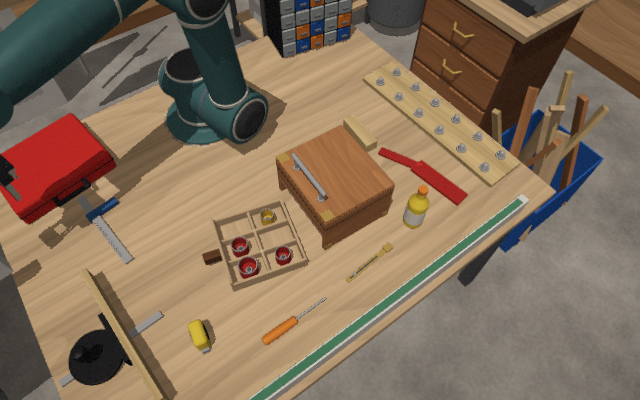

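The top view shows the chest at cols 227–332 and rows 158–270, with the bar near (315,213). The tray is at cols 333–431, and its pull at (432,236). The scene view agrees. I'll enlarge the top view to pick the corners.

```bash
python3 - <<'E'
from h import *
a=cv2.imread('pics/top0.png')[148:284,222:448]
cv2.imwrite('pics/crop0.png',cv2.resize(a,None,fx=3.5,fy=3.5,interpolation=cv2.INTER_CUBIC))
s=snap('top')
print(onz(s,[[240,158],[332,163],[325,270],[227,266]],.16))
print(onz(s,[[318,180],[312,247]],.202))
print(onz(s,[[355,177],[431,192],[411,270],[333,252]],.045), onz(s,[[432,236]],.046))
E
```

```text
[[0.68152079 0.2508522  0.16      ]
 [0.67398336 0.02120946 0.16      ]
 [0.41182564 0.03274129 0.16      ]
 [0.41528069 0.26639247 0.16      ]]
[[0.62063178 0.05432045 0.202     ]
 [0.46336249 0.06408816 0.202     ]]
[[ 0.66647058 -0.04584229  0.045     ]
 [ 0.62912019 -0.25484087  0.045     ]
 [ 0.41650371 -0.19710445  0.045     ]
 [ 0.45876468  0.01116918  0.045     ]] [[ 0.50823273 -0.25456529  0.046     ]]
```

View pics/crop0.png

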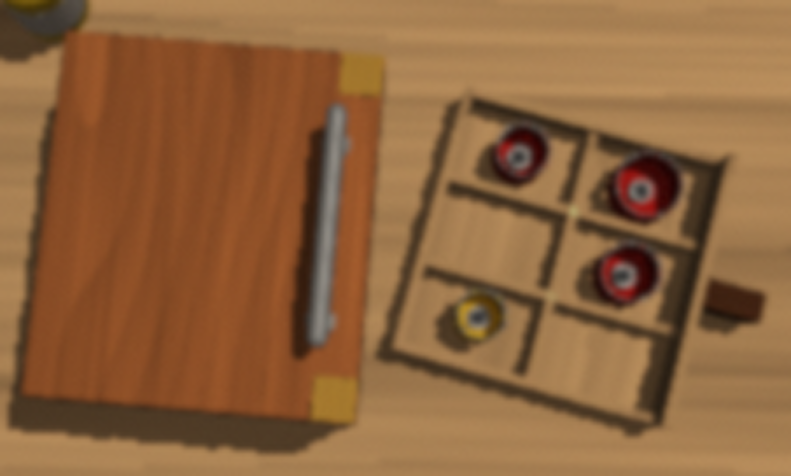

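```bash
cat > fit.py <<'E'
from h import *
def fit(L,W):
    "rigid 2D fit local->world"
    L=np.array(L,float);W=np.array(W)[:,:2]
    a,b=L-L.mean(0),W-W.mean(0)
    th=np.arctan2((a[:,0]*b[:,1]-a[:,1]*b[:,0]).sum(),(a*b).sum())
    c,s=np.cos(th),np.sin(th); Rm=np.array([[c,-s],[s,c]])
    t=W.mean(0)-Rm@L.mean(0); return th,t,Rm,(L@Rm.T+t-W)*1e3
E
python3 - <<'E'
from fit import *
s=snap('top'); c=lambda p:np.array(p)/3.5+[222,148]-.36
W=onz(s,c([[68,32],[384,56],[356,423],[22,395]]),.16)
# chest x ~ +y world, chest y ~ -x world
th,t,Rm,e=fit([[.115,-.13],[-.115,-.13],[-.115,.13],[.115,.13]],W);print('chest',th,t,e.round(1))
b=onz(s,c([[337,105],[316,345]]),.202);print('bar local',(b[:,:2]-t)@Rm)
bay=Rm@[-.115,0]+t;print('bay',bay,'bar',Rm@[-.085,0]+t)
W=np.r_[onz(s,c([[466,93],[388,352]]),.04),onz(s,c([[730,155],[660,428]]),.058)]
th2,t2,R2,e=fit([[.1085,-.1085],[.1085,.1085],[-.1085,-.1085],[-.1085,.1085]],W);print('tray',th2,t2,e.round(1))
p=onz(s,c([[706,297],[763,302]]),.046);print('pull',p, (p[:,:2]-t2)@R2, R2@[-.1405,0]+t2)
print('tray in chest',(t2-t)@Rm,th2-th)
E
```

```text
chest 1.512823343593604 [0.5501371  0.14321994] [[ 1.9  2.1]
 [ 0.9 -1.9]
 [-1.5 -0.8]
 [-1.3  0.6]]
bar local [[-0.08401729 -0.08118782]
 [-0.08370298  0.08026823]]
bay [0.54347394 0.02841314] bar [0.54521216 0.05836274]
tray 1.3142321016648693 [ 0.54701544 -0.11853247] [[ 3.9  4.5]
 [ 0.5  1.4]
 [-2.3 -2. ]
 [-2.2 -3.9]]
pull [[ 0.51710393 -0.23152318  0.046     ]
 [ 0.51433636 -0.27522126  0.046     ]] [[-0.11688255  0.00026005]
 [-0.15985258 -0.00815173]] [ 0.51136234 -0.25443356]
tray in chest [-0.26149356 -0.01204966] -0.19859124192873479
```

```bash
cat >> h.py <<'E'
def rel(p,yaw_axis=None):
    "shift in tool axes mm, roll deg so that tool y lies along +-yaw_axis; given for the current pose"
    st=status.state(); M=R.from_rotvec(st['ee_rot']).as_matrix()
    print('ee',st['ee_pos'].round(4),'x',M[:,0].round(3),'y',M[:,1].round(3),'z',M[:,2].round(3),'t',st['clock'],'q',st['qpos'].round(2))
    d=M.T@(np.array(p)-st['ee_pos'])*1e3
    roll=None
    if yaw_axis is not None:
        a=M.T@np.array(yaw_axis); roll=np.degrees(np.arctan2(-a[0],a[1])); roll=(roll+90)%180-90
    print('shift',d.round(1),'roll',roll)
E
python3 - <<'E'
from h import *
th=1.3142;c,s=np.cos(th),np.sin(th)
p=np.array([.547,-.1185])+np.array([[c,-s],[s,c]])@[-.150,-.002]
print(p); rel([*p,.2],[-s,c,0])
E
```

```text
[ 0.51086605 -0.26409649]
ee [ 0.1929 -0.6467  0.2182] x [0.958 0.286 0.   ] y [ 0.286 -0.958 -0.001] z [-0.     0.001 -1.   ] t 0.2 q [-1.32  0.12  1.44  0.    1.58 -0.04]
shift [ 414.1 -275.8   18.4] roll -58.692052404548605
```

Request:
{"api": "step_arm", "payload": {"steps": [{"x": 34.5,"y": -23,"z": 0,"roll": 0,"jaw": 0.7},{"x": 34.5,"y": -23,"z": 0,"roll": 0,"jaw": 0.7},{"x": 34.5,"y": -23,"z": 0,"roll": 0,"jaw": 0.7},{"x": 34.5,"y": -23,"z": 0,"roll": 0,"jaw": 0.7},{"x": 34.5,"y": -23,"z": 0,"roll": 0,"jaw": 0.7},{"x": 34.5,"y": -23,"z": 0,"roll": 0,"jaw": 0.7},{"x": 34.5,"y": -23,"z": 0,"roll": 0,"jaw": 0.7},{"x": 34.5,"y": -23,"z": 0,"roll": 0,"jaw": 0.7},{"x": 34.5,"y": -23,"z": 0,"roll": 0,"jaw": 0.7},{"x": 34.5,"y": -23,"z": 0,"roll": 0,"jaw": 0.7},{"x": 34.5,"y": -23,"z": 0,"roll": 0,"jaw": 0.7},{"x": 34.5,"y": -23,"z": 0,"roll": 0,"jaw": 0.7},{"x": 0,"y": 0,"z": 0,"roll": -9.8,"jaw": 0.7},{"x": 0,"y": 0,"z": 0,"roll": -9.8,"jaw": 0.7},{"x": 0,"y": 0,"z": 0,"roll": -9.8,"jaw": 0.7},{"x": 0,"y": 0,"z": 0,"roll": -9.8,"jaw": 0.7},{"x": 0,"y": 0,"z": 0,"roll": -9.8,"jaw": 0.7},{"x": 0,"y": 0,"z": 0,"roll": -9.8,"jaw": 0.7}]}}

```text
clock: 2.45
ee_pos: [0.5107, -0.264, 0.2185]
ee_rot: [-2.48, -1.928, 0.0]
wrist_force: [-0.8, -0.4, 0.9]
width: 0.0653
grip_force: 0.0
```

```bash
python3 - <<'E'
from h import *
th=1.3142;c,s=np.cos(th),np.sin(th)
p=np.array([.547,-.1185])+np.array([[c,-s],[s,c]])@[-.150,-.002]
rel([*p,.014],[-s,c,0]); snap('wrist','w1.png')
E
```

```text
ee [ 0.5107 -0.264   0.2185] x [0.246 0.969 0.   ] y [ 0.969 -0.246 -0.   ] z [-0.  0. -1.] t 2.45 q [-0.52 -0.1   1.66 -0.    1.58 -0.27]
shift [-1.000e-01  2.000e-01  2.045e+02] roll 0.431582279462873
```

View pics/w1.png

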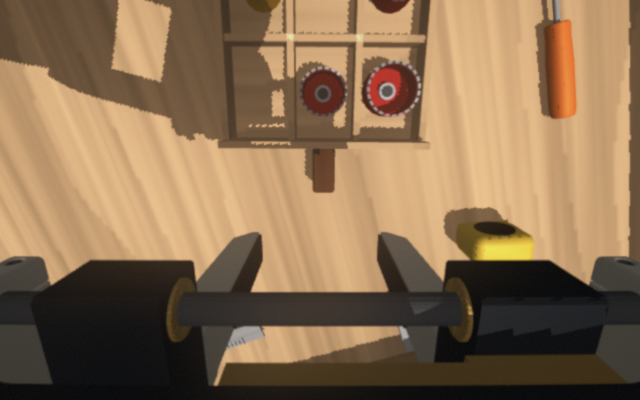

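```bash
python3 - <<'E'
from fit import *
s=snap('wrist')
p=onz(s,[[313,190],[334,190],[313,151],[334,151]],.046); f=onz(s,[[219,147],[430,147]],.058)
th=1.3142;c,q=np.cos(th),np.sin(th);R2=np.array([[c,-q],[q,c]])
print(p,f,(p[:,:2]-[.547,-.1185])@R2,(f[:,:2]-[.547,-.1185])@R2)
d=f[0]-f[1];print('tray y ang',np.arctan2(d[1],d[0])-np.pi/2, np.linalg.norm(d))
print('tape',onz(s,[[460,225],[530,260]],.06))
E
```

```text
[[ 0.50071045 -0.27129069  0.046     ]
 [ 0.52304954 -0.27682254  0.046     ]
 [ 0.51114135 -0.23003092  0.046     ]
 [ 0.53276036 -0.23537838  0.046     ]] [[ 0.41961432 -0.20166744  0.058     ]
 [ 0.62872924 -0.25338293  0.058     ]] [[-0.15953604  0.00599729]
 [-0.15921735 -0.01701433]
 [-0.11697989  0.00637921]
 [-0.11666558 -0.01588912]] [[-0.11277368  0.10210794]
 [-0.10972473 -0.11328529]]
tray y ang 1.3283542875065004 0.21541481222503572
tape [[ 0.64728319 -0.34436527  0.06      ]
 [ 0.71924018 -0.4054394   0.06      ]]
```

The wrist view shows the pull at cols 313–334, rows 149–192. It comes out 23 mm wide and centred about 3.3 mm along tool +y, so I correct for that and descend.

Request:
{"api": "step_arm", "payload": {"steps": [{"x": 0,"y": 3.3,"z": 25},{"x": 0,"y": 0,"z": 35},{"x": 0,"y": 0,"z": 35},{"x": 0,"y": 0,"z": 35},{"x": 0,"y": 0,"z": 30},{"x": 0,"y": 0,"z": 24},{"x": 0,"y": 0,"z": 15},{"x": 0,"y": 0,"z": 4},{"jaw": 0.7},{"jaw": 0.15},{"jaw": 0.1},{"jaw": 0.1},{"jaw": 0.1},{"jaw": 0.1}], "squeeze": 50}}

```text
$.steps[0]: bad value
```

```bash
python3 - <<'E'
from fit import *
st=status.state();print(st['width'],st['grip_force'],st['wrist_force'])
rel([.5434,.0284,.1])
E
```

```text
0.06493255466466565 0.0 [0.23049121 0.20504787 0.4572283 ]
ee [ 0.5107 -0.264   0.2185] x [0.25  0.968 0.   ] y [ 0.968 -0.25  -0.   ] z [-0.  0. -1.] t 2.55 q [-0.52 -0.1   1.66 -0.    1.58 -0.27]
shift [291.3 -41.3 118.6] roll None
```

All the fields are required in each row.

Request:
{"api": "step_arm", "payload": {"steps": [{"x": 0,"y": 3.3,"z": 25,"roll": 0,"jaw": 0.7},{"x": 0,"y": 0,"z": 35,"roll": 0,"jaw": 0.7},{"x": 0,"y": 0,"z": 35,"roll": 0,"jaw": 0.7},{"x": 0,"y": 0,"z": 35,"roll": 0,"jaw": 0.7},{"x": 0,"y": 0,"z": 30,"roll": 0,"jaw": 0.7},{"x": 0,"y": 0,"z": 24,"roll": 0,"jaw": 0.7},{"x": 0,"y": 0,"z": 15,"roll": 0,"jaw": 0.7},{"x": 0,"y": 0,"z": 4,"roll": 0,"jaw": 0.7},{"x": 0,"y": 0,"z": 0,"roll": 0,"jaw": 0.7},{"x": 0,"y": 0,"z": 0,"roll": 0,"jaw": 0.15},{"x": 0,"y": 0,"z": 0,"roll": 0,"jaw": 0.1},{"x": 0,"y": 0,"z": 0,"roll": 0,"jaw": 0.1},{"x": 0,"y": 0,"z": 0,"roll": 0,"jaw": 0.1},{"x": 0,"y": 0,"z": 0,"roll": 0,"jaw": 0.1}], "squeeze": 50}}

```text
clock: 4.3
ee_pos: [0.514, -0.2649, 0.0157]
ee_rot: [2.486, 1.921, 0.0]
wrist_force: [1.2, 0.1, -0.6]
width: 0.0244
grip_force: 50.0
```

```bash
cat > plan.py <<'E'
from fit import *
# chest frame; tray pose from the grip: grasp at tray-local (-g,0), tray x along tool x
CH=1.5128; CT=np.array([.5501,.1432]); c,s=np.cos(CH),np.sin(CH); RC=np.array([[c,-s],[s,c]])
def tray(g=.150):
    st=status.state(); M=R.from_rotvec(st['ee_rot']).as_matrix()
    x=M[:2,0]; p=st['ee_pos'][:2]+g*x
    print('tray in chest mm',((p-CT)@RC*1e3).round(1),'ang deg',np.degrees(np.arctan2(x[1],x[0])-CH).round(2),'f',st['wrist_force'].round(1),'w',st['width'],st['grip_force'],'z',st['ee_pos'][2],'t',st['clock'])
    return M,st
E
python3 - <<'E'
from plan import *
tray()
E
```

```text
tray in chest mm [-262.4  -17. ] ang deg -11.28 f [ 1.2  0.1 -0.6] w 0.024382992470400745 50.00133991241455 z 0.015711551722714455 t 4.3
```

```bash
cat >> plan.py <<'E'
def rows(p1,a1,n,g=.150):
    "tool rows carrying the tray evenly from where it is to p1 (chest mm), a1 (deg vs chest)"
    M,st=tray(g); x=M[:2,0]; a0=np.arctan2(x[1],x[0]); p0=st['ee_pos'][:2]+g*x
    P1=CT+RC@np.array(p1)/1e3; A1=CH+np.radians(a1); out=[]
    q0,b0=st['ee_pos'][:2],a0
    for k in range(1,n+1):
        b=a0+(A1-a0)*k/n; q=p0+(P1-p0)*k/n-g*np.array([np.cos(b),np.sin(b)])
        d=(q-q0)*1e3
        out.append((round(d@[np.cos(b0),np.sin(b0)],2),round(d@[np.sin(b0),-np.cos(b0)],2),round(-np.degrees(b-b0),2))); q0,b0=q,b
    print(out)
E
python3 - <<'E'
from plan import *
rows([-258,0],0,12)
E
```

```text
tray in chest mm [-262.4  -17. ] ang deg -11.28 f [ 1.2  0.1 -0.6] w 0.024382992470400745 50.00133991241455 z 0.015711551722714455 t 4.3
[(np.float64(0.1), np.float64(1.0), np.float64(-0.94)), (np.float64(0.13), np.float64(1.0), np.float64(-0.94)), (np.float64(0.15), np.float64(1.01), np.float64(-0.94)), (np.float64(0.18), np.float64(1.01), np.float64(-0.94)), (np.float64(0.2), np.float64(1.01), np.float64(-0.94)), (np.float64(0.22), np.float64(1.01), np.float64(-0.94)), (np.float64(0.25), np.float64(1.02), np.float64(-0.94)), (np.float64(0.27), np.float64(1.02), np.float64(-0.94)), (np.float64(0.29), np.float64(1.03), np.float64(-0.94)), (np.float64(0.32), np.float64(1.03), np.float64(-0.94)), (np.float64(0.34), np.float64(1.04), np.float64(-0.94)), (np.float64(0.36), np.float64(1.04), np.float64(-0.94))]
```

Request:
{"api": "step_arm", "payload": {"steps": [{"x": 0.1,"y": 1,"z": 0,"roll": -0.94,"jaw": 0.1},{"x": 0.1,"y": 1,"z": 0,"roll": -0.94,"jaw": 0.1},{"x": 0.2,"y": 1,"z": 0,"roll": -0.94,"jaw": 0.1},{"x": 0.2,"y": 1,"z": 0,"roll": -0.94,"jaw": 0.1},{"x": 0.2,"y": 1,"z": 0,"roll": -0.94,"jaw": 0.1},{"x": 0.2,"y": 1,"z": 0,"roll": -0.94,"jaw": 0.1},{"x": 0.2,"y": 1,"z": 0,"roll": -0.94,"jaw": 0.1},{"x": 0.3,"y": 1,"z": 0,"roll": -0.94,"jaw": 0.1},{"x": 0.3,"y": 1,"z": 0,"roll": -0.94,"jaw": 0.1},{"x": 0.3,"y": 1,"z": 0,"roll": -0.94,"jaw": 0.1},{"x": 0.3,"y": 1,"z": 0,"roll": -0.94,"jaw": 0.1},{"x": 0.4,"y": 1,"z": 0,"roll": -0.94,"jaw": 0.1}]}}

```text
clock: 5.8
ee_pos: [0.5263, -0.2641, 0.0157]
ee_rot: [2.284, 2.157, 0.0]
wrist_force: [4.4, -0.3, 1.0]
width: 0.0239
grip_force: 50.3
```

```bash
python3 - <<'E'
from plan import *
tray(); snap('top','top2.png')
a=cv2.imread('pics/top2.png')[148:284,222:448]
cv2.imwrite('pics/crop2.png',cv2.resize(a,None,fx=3.5,fy=3.5,interpolation=cv2.INTER_CUBIC))
E
```

```text
tray in chest mm [-258.     0.3] ang deg 0.07 f [ 4.4 -0.3  1. ] w 0.02392010614306135 50.32167077064514 z 0.015714523153704456 t 5.8
```

View pics/crop2.png

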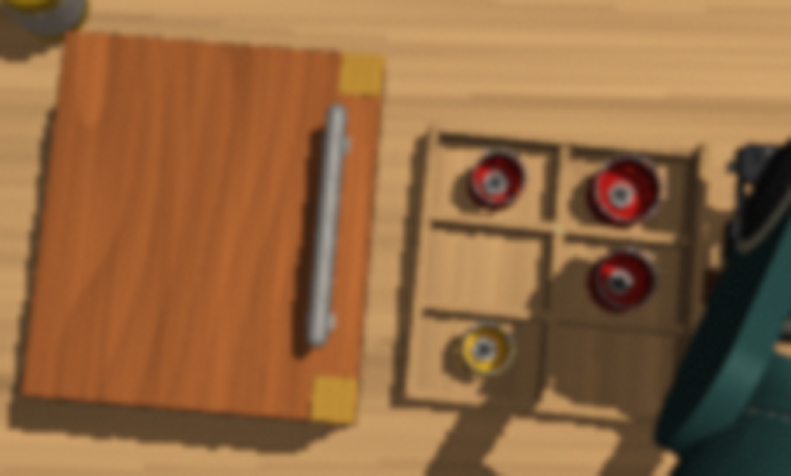

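Now the tray's far corners are at about (432,130) and (397,403) in the crop. I'll check them in the chest frame.

```bash
python3 - <<'E'
from plan import *
s=snap('top'); c=lambda p:np.array(p)/3.5+[222,148]-.36
print(((onz(s,c([[432,130],[397,403]]),.04)[:,:2]-CT)@RC*1e3).round(1))
print(((onz(s,c([[704,147]]),.058)[:,:2]-CT)@RC*1e3).round(1))
E
```

```text
[[-156.4 -104. ]
 [-145.   111.5]]
[[-366.9 -103.9]]
```

Request:
{"api": "step_arm", "payload": {"steps": [{"x": 3,"y": 0.8,"z": 0,"roll": 0,"jaw": 0.1},{"x": 5,"y": 0.9,"z": 0,"roll": 0,"jaw": 0.1},{"x": 5,"y": 0.8,"z": 0,"roll": 0,"jaw": 0.1},{"x": 5,"y": 0,"z": 0,"roll": 0,"jaw": 0.1},{"x": 5,"y": 0,"z": 0,"roll": 0,"jaw": 0.1},{"x": 5,"y": 0,"z": 0,"roll": 0,"jaw": 0.1},{"x": 5,"y": 0,"z": 0,"roll": 0,"jaw": 0.1},{"x": 5,"y": 0,"z": 0,"roll": 0,"jaw": 0.1},{"x": 4,"y": 0,"z": 0,"roll": 0,"jaw": 0.1},{"x": 3,"y": 0,"z": 0,"roll": 0,"jaw": 0.1}]}}

```text
clock: 7.15
ee_pos: [0.5309, -0.2198, 0.0157]
ee_rot: [2.284, 2.157, -0.002]
wrist_force: [-0.5, -5.7, 2.9]
width: 0.0237
grip_force: 50.0
```

```bash
python3 - <<'E'
from plan import *
tray(); snap('top','top3.png'); snap('scene','sc3.png')
a=cv2.imread('pics/sc3.png')[160:320,180:400]
cv2.imwrite('pics/crop3.png',cv2.resize(a,None,fx=3.6,fy=3.6,interpolation=cv2.INTER_CUBIC))
E
```

```text
tray in chest mm [-213.5   -1.8] ang deg 0.04 f [-0.5 -5.7  2.9] w 0.023705689824880666 49.99438405036926 z 0.015699774317640837 t 7.15
```

View pics/crop3.png

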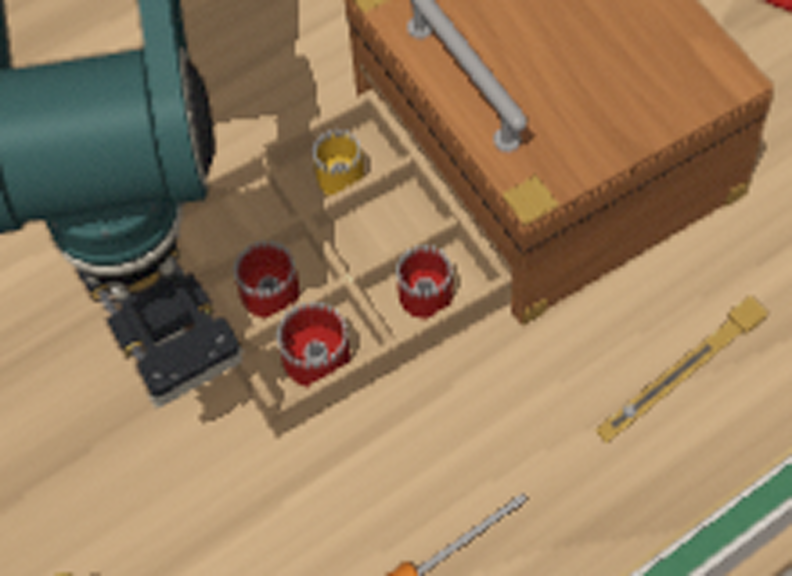

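The tray's far end is just at the mouth, with both corners clear of the chest's side walls (near corner about (510,270)). The force is only friction, so I continue.

Request:
{"api": "step_arm", "payload": {"steps": [{"x": 2,"y": 0,"z": 0,"roll": 0,"jaw": 0.1},{"x": 4,"y": 0,"z": 0,"roll": 0,"jaw": 0.1},{"x": 4,"y": 0,"z": 0,"roll": 0,"jaw": 0.1},{"x": 4,"y": 0,"z": 0,"roll": 0,"jaw": 0.1},{"x": 4,"y": 0,"z": 0,"roll": 0,"jaw": 0.1},{"x": 4,"y": 0,"z": 0,"roll": 0,"jaw": 0.1},{"x": 4,"y": 0,"z": 0,"roll": 0,"jaw": 0.1}]}}

```text
clock: 8.12
ee_pos: [0.5325, -0.1938, 0.0158]
ee_rot: [2.284, 2.156, -0.002]
wrist_force: [-0.5, -6.4, 2.8]
width: 0.0237
grip_force: 50.0
```

```bash
python3 - <<'E'
from plan import *
tray()
E
```

```text
tray in chest mm [-187.5   -1.9] ang deg 0.03 f [-0.5 -6.4  2.8] w 0.023688398015490192 49.99435007572174 z 0.015753874403060576 t 8.125
```

Request:
{"api": "step_arm", "payload": {"steps": [{"x": 4,"y": 0,"z": 0,"roll": 0,"jaw": 0.1},{"x": 6,"y": 0,"z": 0,"roll": 0,"jaw": 0.1},{"x": 6,"y": 0,"z": 0,"roll": 0,"jaw": 0.1},{"x": 6,"y": 0,"z": 0,"roll": 0,"jaw": 0.1},{"x": 6,"y": 0,"z": 0,"roll": 0,"jaw": 0.1},{"x": 6,"y": 0,"z": 0,"roll": 0,"jaw": 0.1},{"x": 6,"y": 0,"z": 0,"roll": 0,"jaw": 0.1},{"x": 6,"y": 0,"z": 0,"roll": 0,"jaw": 0.1},{"x": 6,"y": 0,"z": 0,"roll": 0,"jaw": 0.1},{"x": 6,"y": 0,"z": 0,"roll": 0,"jaw": 0.1},{"x": 6,"y": 0,"z": 0,"roll": 0,"jaw": 0.1},{"x": 6,"y": 0,"z": 0,"roll": 0,"jaw": 0.1}]}}

```text
clock: 9.62
ee_pos: [0.5366, -0.1239, 0.0157]
ee_rot: [2.284, 2.156, -0.002]
wrist_force: [-0.9, -7.5, 3.0]
width: 0.0235
grip_force: 50.0
```

```bash
python3 - <<'E'
from plan import *
tray()
E
```

```text
tray in chest mm [-117.5   -1.9] ang deg 0.03 f [-0.9 -7.5  3. ] w 0.02352602804730882 49.9945592880249 z 0.015707063413796834 t 9.625
```

Request:
{"api": "step_arm", "payload": {"steps": [{"x": 4,"y": 0,"z": 0,"roll": 0,"jaw": 0.1},{"x": 6,"y": 0,"z": 0,"roll": 0,"jaw": 0.1},{"x": 6,"y": 0,"z": 0,"roll": 0,"jaw": 0.1},{"x": 6,"y": 0,"z": 0,"roll": 0,"jaw": 0.1},{"x": 6,"y": 0,"z": 0,"roll": 0,"jaw": 0.1},{"x": 6,"y": 0,"z": 0,"roll": 0,"jaw": 0.1},{"x": 6,"y": 0,"z": 0,"roll": 0,"jaw": 0.1},{"x": 6,"y": 0,"z": 0,"roll": 0,"jaw": 0.1},{"x": 6,"y": 0,"z": 0,"roll": 0,"jaw": 0.1},{"x": 6,"y": 0,"z": 0,"roll": 0,"jaw": 0.1},{"x": 6,"y": 0,"z": 0,"roll": 0,"jaw": 0.1},{"x": 6,"y": 0,"z": 0,"roll": 0,"jaw": 0.1},{"x": 6,"y": 0,"z": 0,"roll": 0,"jaw": 0.1},{"x": 6,"y": 0,"z": 0,"roll": 0,"jaw": 0.1},{"x": 4,"y": 0,"z": 0,"roll": 0,"jaw": 0.1},{"x": 3,"y": 0,"z": 0,"roll": 0,"jaw": 0.1},{"x": 0,"y": 0,"z": 0,"roll": 0,"jaw": 0.1}]}}

```text
clock: 11.75
ee_pos: [0.5417, -0.0349, 0.0157]
ee_rot: [2.284, 2.157, -0.002]
wrist_force: [-0.4, -4.0, 3.3]
width: 0.0237
grip_force: 50.0
```

```bash
python3 - <<'E'
from plan import *
tray();s=snap('wrist','w4.png')
E
```

```text
tray in chest mm [-28.3  -1.9] ang deg 0.04 f [-0.4 -4.   3.3] w 0.023732701436880436 49.99508321285248 z 0.01569549893770533 t 11.75
```

View pics/w4.png

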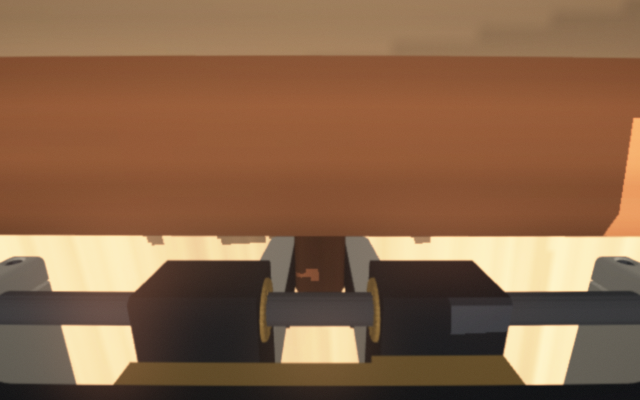

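The wrist view shows the pull (cols 295–345) pinched between the fingers, with the tray nearly in. Next I release, back off, shut the fingers and push on the pull's end so the gripper body clears the chest.

Request:
{"api": "step_arm", "payload": {"steps": [{"x": 0,"y": 0,"z": 0,"roll": 0,"jaw": 0.5},{"x": 0,"y": 0,"z": 0,"roll": 0,"jaw": 0.5},{"x": 0,"y": 0,"z": 0,"roll": 0,"jaw": 0.5},{"x": -7,"y": 0,"z": 0,"roll": 0,"jaw": 0.5},{"x": -10,"y": 0,"z": 0,"roll": 0,"jaw": 0.5},{"x": -10,"y": 0,"z": 0,"roll": 0,"jaw": 0.5},{"x": -3,"y": 0,"z": 0,"roll": 0,"jaw": 0.0},{"x": 0,"y": 0,"z": 0,"roll": 0,"jaw": 0.0},{"x": 0,"y": 0,"z": 0,"roll": 0,"jaw": 0.0},{"x": 0,"y": 0,"z": 0,"roll": 0,"jaw": 0.0},{"x": 3,"y": 0,"z": 0,"roll": 0,"jaw": 0.0},{"x": 4,"y": 0,"z": 0,"roll": 0,"jaw": 0.0},{"x": 4,"y": 0,"z": 0,"roll": 0,"jaw": 0.0},{"x": 4,"y": 0,"z": 0,"roll": 0,"jaw": 0.0},{"x": 4,"y": 0,"z": 0,"roll": 0,"jaw": 0.0},{"x": 4,"y": 0,"z": 0,"roll": 0,"jaw": 0.0},{"x": 4,"y": 0,"z": 0,"roll": 0,"jaw": 0.0}], "squeeze": 20}}

```text
clock: 13.92
ee_pos: [0.5418, -0.0377, 0.0157]
ee_rot: [2.284, 2.156, -0.001]
wrist_force: [-0.2, -5.7, 0.6]
width: 0.0003
grip_force: 2.6
```

```bash
python3 - <<'E'
from plan import *
tray(.166)
E
```

```text
tray in chest mm [-15.1  -2.2] ang deg 0.01 f [-0.2 -5.7  0.6] w 0.000278839794184381 2.636788599193096 z 0.015668739775688452 t 13.925
```

Request:
{"api": "step_arm", "payload": {"steps": [{"x": 2,"y": 0,"z": 0,"roll": 0,"jaw": 0.0},{"x": 2,"y": 0,"z": 0,"roll": 0,"jaw": 0.0},{"x": 1,"y": 0,"z": 0,"roll": 0,"jaw": 0.0},{"x": 1,"y": 0,"z": 0,"roll": 0,"jaw": 0.0}]}}

```text
clock: 14.42
ee_pos: [0.5421, -0.0318, 0.0157]
ee_rot: [2.284, 2.156, -0.001]
wrist_force: [-0.9, -5.1, 0.5]
width: 0.0006
grip_force: 2.7
```

Request:
{"api": "step_arm", "payload": {"steps": [{"x": 0.7,"y": 0,"z": 0,"roll": 0,"jaw": 0.0}]}}

```text
clock: 14.55
ee_pos: [0.5422, -0.0311, 0.0157]
ee_rot: [2.284, 2.156, -0.001]
wrist_force: [-1.2, -4.5, -0.7]
width: 0.0004
grip_force: 2.7
```

Request:
{"api": "step_arm", "payload": {"steps": [{"x": 0.7,"y": 0,"z": 0,"roll": 0,"jaw": 0.0}]}}

```text
clock: 14.68
ee_pos: [0.5422, -0.0304, 0.0157]
ee_rot: [2.284, 2.156, -0.001]
wrist_force: [-0.3, -4.9, 0.8]
width: 0.0005
grip_force: 2.7
```

Request:
{"api": "step_arm", "payload": {"steps": [{"x": 0.7,"y": 0,"z": 0,"roll": 0,"jaw": 0.0}]}}

```text
clock: 14.8
ee_pos: [0.5422, -0.0297, 0.0157]
ee_rot: [2.284, 2.156, -0.001]
wrist_force: [0.0, -5.5, -0.3]
width: 0.0004
grip_force: 2.7
```

Request:
{"api": "step_arm", "payload": {"steps": [{"x": 0.7,"y": 0,"z": 0,"roll": 0,"jaw": 0.0}]}}

```text
clock: 14.92
ee_pos: [0.5422, -0.0295, 0.0157]
ee_rot: [2.284, 2.156, -0.002]
wrist_force: [-2.4, -13.6, 0.9]
width: 0.0001
grip_force: 6.6
```

Request:
{"api": "step_arm", "payload": {"steps": [{"x": 0.6,"y": 0,"z": 0,"roll": 0,"jaw": 0.0}]}}

```text
clock: 15.05
ee_pos: [0.5421, -0.0294, 0.0157]
ee_rot: [2.284, 2.155, -0.004]
wrist_force: [-3.8, -17.1, 1.2]
width: 0.0002
grip_force: 8.9
```

Request:
{"api": "step_arm", "payload": {"steps": [{"x": 0.5,"y": 0,"z": 0,"roll": 0,"jaw": 0.0}]}}

```text
clock: 15.18
ee_pos: [0.542, -0.0294, 0.0157]
ee_rot: [2.283, 2.155, -0.005]
wrist_force: [-6.0, -20.9, 3.3]
width: 0.0006
grip_force: 10.8
```

Request:
{"api": "step_arm", "payload": {"steps": [{"x": 0.5,"y": 0,"z": 0,"roll": 0,"jaw": 0.0}]}}

```text
clock: 15.3
ee_pos: [0.5419, -0.0293, 0.0157]
ee_rot: [2.283, 2.154, -0.006]
wrist_force: [-6.8, -25.6, 3.3]
width: 0.0005
grip_force: 12.9
```

Request:
{"api": "step_arm", "payload": {"steps": [{"x": 0.5,"y": 0,"z": 0,"roll": 0,"jaw": 0.0}]}}

```text
clock: 15.42
ee_pos: [0.5419, -0.0293, 0.0157]
ee_rot: [2.283, 2.154, -0.007]
wrist_force: [-8.2, -28.7, 3.3]
width: 0.0002
grip_force: 15.1
```

Contact: the push force climbs to 29 N with no motion, within 1.3 mm of the predicted home position. I'll retreat, rise, and check flushness.

Request:
{"api": "step_arm", "payload": {"steps": [{"x": -10,"y": 0,"z": 0,"roll": 0,"jaw": 0.0},{"x": -25,"y": 0,"z": 0,"roll": 0,"jaw": 0.0},{"x": -25,"y": 0,"z": -20,"roll": 0,"jaw": 0.3},{"x": -10,"y": 0,"z": -40,"roll": 0,"jaw": 0.6},{"x": 0,"y": 0,"z": -50,"roll": 0,"jaw": 0.8},{"x": 0,"y": 0,"z": -50,"roll": 0,"jaw": 0.8},{"x": 0,"y": 0,"z": -50,"roll": 0,"jaw": 0.8},{"x": 0,"y": 0,"z": -40,"roll": 0,"jaw": 0.8}]}}

```text
clock: 16.42
ee_pos: [0.5384, -0.0964, 0.2679]
ee_rot: [2.284, 2.156, 0.002]
wrist_force: [-0.3, -1.3, -0.0]
width: 0.0558
grip_force: 0.0
```

```bash
python3 - <<'E'
from plan import *
rel([.5452,.0584,.27],[*RC[:,0],0])
b=snap('scene','sc5.png'); snap('top','top5.png'); s=snap('wrist','w5.png')
a=cv2.imread('pics/sc5.png')[130:260,220:400]
a=cv2.resize(a,(540,390),interpolation=cv2.INTER_CUBIC)
w=cv2.resize(cv2.imread('pics/w5.png'),(320,200))
o=np.zeros((600,544,3),np.uint8);o[:390,:540]=a;o[395:595,:320]=w
t=cv2.imread('pics/top5.png')[155:280,270:380];o[395:595,325:501]=cv2.resize(t,(176,200))
cv2.imwrite('pics/crop5.png',o)
E
```

```text
ee [ 0.5384 -0.0964  0.2679] x [0.058 0.998 0.   ] y [ 0.998 -0.058  0.002] z [ 0.002  0.    -1.   ] t 16.425 q [-0.22 -0.17  1.65  0.    1.67 -0.17]
shift [154.9  -2.1  -2. ] roll -89.97347541009813
```

View pics/crop5.png

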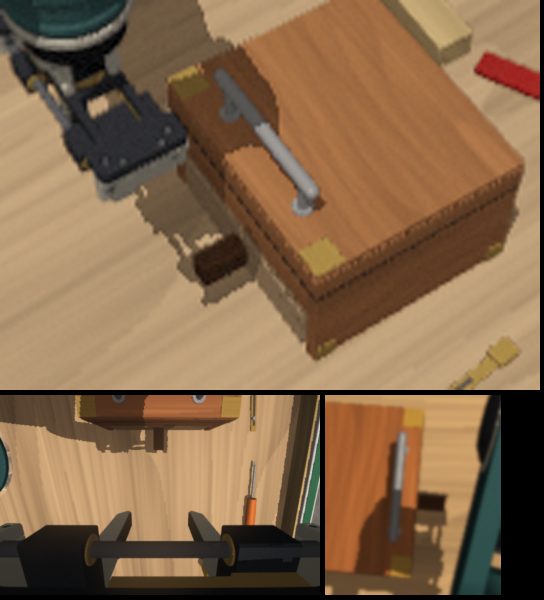

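```bash
python3 - <<'E'
from plan import *
s=dict(eyes.snapshot('wrist')); im=s['img']
print([(r,im[r,310].tolist()) for r in range(36,116,3)])
g=im[:,:,:].sum(2)[:,306:316].mean(1)
d=np.diff(g); k=60+np.argmax(d[60:140]); print('pull end row',k+1)
e=onz(s,[[311,k+.5]],.046);print(((e[:,:2]-CT)@RC*1e3))
for r in (44,50,56,60,64,68,72): print(r,((onz(s,[[311,r]],.16)[:,:2]-CT)@RC*1e3).round(1),((onz(s,[[311,r]],.0)[:,:2]-CT)@RC*1e3).round(1),((onz(s,[[311,r]],.12)[:,:2]-CT)@RC*1e3).round(1))
E
```

```text
[(36, [170, 103, 62]), (39, [160, 97, 58]), (42, [148, 88, 52]), (45, [109, 65, 39]), (48, [88, 52, 32]), (51, [74, 43, 27]), (54, [59, 40, 27]), (57, [77, 46, 29]), (60, [76, 49, 31]), (63, [69, 51, 36]), (66, [52, 34, 23]), (69, [53, 34, 23]), (72, [53, 34, 23]), (75, [54, 36, 25]), (78, [54, 36, 23]), (81, [54, 36, 24]), (84, [55, 36, 24]), (87, [55, 37, 24]), (90, [55, 38, 25]), (93, [57, 38, 25]), (96, [58, 39, 26]), (99, [58, 40, 27]), (102, [59, 40, 27]), (105, [59, 41, 27]), (108, [59, 42, 28]), (111, [102, 79, 55]), (114, [109, 84, 60])]
pull end row 116
[[-170.79886335    7.13898254]]
44 [[-114.9    4.4]] [[-84.6   7.3]] [[-107.3    5.1]]
50 [[-119.2    4.4]] [[-91.6   7.4]] [[-112.3    5.1]]
56 [[-123.6    4.4]] [[-98.5   7.5]] [[-117.4    5.2]]
60 [[-126.6    4.5]] [[-103.2    7.5]] [[-120.8    5.2]]
64 [[-129.6    4.5]] [[-108.     7.5]] [[-124.2    5.2]]
68 [[-132.6    4.5]] [[-112.7    7.6]] [[-127.6    5.3]]
72 [[-135.6    4.5]] [[-117.5    7.6]] [[-131.1    5.3]]
```

The tray front is flush under the lid: the lid edge projects at row 44 (−115 mm) and the pull end at about −165 mm, against −164 expected at home. All saws are inside the bay. Now the bar: roll −90°, then go over it.

Request:
{"api": "step_arm", "payload": {"steps": [{"x": 0,"y": 0,"z": 0,"roll": -10,"jaw": 0.8},{"x": 0,"y": 0,"z": 0,"roll": -10,"jaw": 0.8},{"x": 0,"y": 0,"z": 0,"roll": -10,"jaw": 0.8},{"x": 0,"y": 0,"z": 0,"roll": -10,"jaw": 0.8},{"x": 0,"y": 0,"z": 0,"roll": -10,"jaw": 0.8},{"x": 0,"y": 0,"z": 0,"roll": -10,"jaw": 0.8},{"x": 0,"y": 0,"z": 0,"roll": -10,"jaw": 0.8},{"x": 0,"y": 0,"z": 0,"roll": -10,"jaw": 0.8},{"x": 0,"y": 0,"z": 0,"roll": -10,"jaw": 0.8},{"x": 2,"y": 20,"z": -2,"roll": 0,"jaw": 0.8},{"x": 0,"y": 35,"z": 0,"roll": 0,"jaw": 0.8},{"x": 0,"y": 40,"z": 0,"roll": 0,"jaw": 0.8},{"x": 0,"y": 35,"z": 0,"roll": 0,"jaw": 0.8},{"x": 0,"y": 20,"z": 0,"roll": 0,"jaw": 0.8},{"x": 0,"y": 5,"z": 0,"roll": 0,"jaw": 0.8},{"x": 0,"y": 0,"z": 0,"roll": 0,"jaw": 0.8}]}}

```text
clock: 18.62
ee_pos: [0.5453, 0.058, 0.2675]
ee_rot: [-0.092, -3.14, 0.0]
wrist_force: [0.4, -0.2, 0.0]
width: 0.074
grip_force: 0.0
```

```bash
python3 - <<'E'
from plan import *
rel([.5452,.0584,.183],[*RC[:,0],0]); s=snap('wrist','w6.png'); t=snap('top','top6.png')
o,d=ray(s,[[320,200]]);print(o)
E
```

```text
ee [0.5453 0.058  0.2675] x [-0.998  0.059  0.   ] y [ 0.059  0.998 -0.   ] z [-0. -0. -1.] t 18.625 q [ 0.06 -0.17  1.64 -0.    1.67 -1.45]
shift [ 0.1  0.4 84.5] roll -0.031271144788874494
[0.47050243 0.06234562 0.4329254 ]
```

View pics/w6.png

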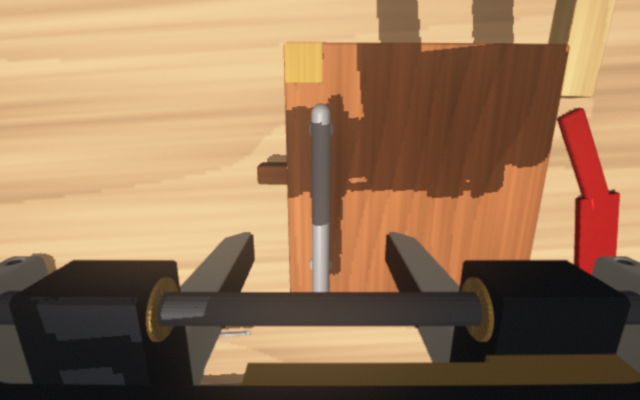

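The bar runs along col 320, midway between the fingers (253 and 387). I descend and close.

Request:
{"api": "step_arm", "payload": {"steps": [{"x": 0,"y": 0,"z": 15,"roll": 0,"jaw": 0.8},{"x": 0,"y": 0,"z": 25,"roll": 0,"jaw": 0.8},{"x": 0,"y": 0,"z": 25,"roll": 0,"jaw": 0.8},{"x": 0,"y": 0,"z": 14,"roll": 0,"jaw": 0.8},{"x": 0,"y": 0,"z": 5.5,"roll": 0,"jaw": 0.8},{"x": 0,"y": 0,"z": 0,"roll": 0,"jaw": 0.5},{"x": 0,"y": 0,"z": 0,"roll": 0,"jaw": 0.25},{"x": 0,"y": 0,"z": 0,"roll": 0,"jaw": 0.1},{"x": 0,"y": 0,"z": 0,"roll": 0,"jaw": 0.05},{"x": 0,"y": 0,"z": 0,"roll": 0,"jaw": 0.05},{"x": 0,"y": 0,"z": 0,"roll": 0,"jaw": 0.05},{"x": 0,"y": 0,"z": 0,"roll": 0,"jaw": 0.05}], "squeeze": 35}}

```text
clock: 20.23
ee_pos: [0.5454, 0.0587, 0.1832]
ee_rot: [0.09, 3.14, 0.002]
wrist_force: [0.9, 5.1, -0.1]
width: 0.0129
grip_force: 35.0
```

```bash
cat > lid.py <<'E'
from plan import *
def go(a0,a1,n):
    st=status.state();M=R.from_rotvec(st['ee_rot']).as_matrix()
    f=lambda a:np.array([-.200*np.cos(a)+.082*np.sin(a),.200*np.sin(a)+.082*np.cos(a)])
    A=np.linspace(a0,a1,n+1);D=np.diff(np.array([f(a) for a in A]),axis=0)*1e3
    W=np.c_[D[:,:1]*RC[:,0],D[:,1]]@M   # in tool axes
    for r in W: print(r.round(1).tolist())
def where():
    st=status.state();p=(st['ee_pos'][:2]-CT)@RC;x=p[0]-.115;z=st['ee_pos'][2]+.019-.12
    print('bar rel hinge',x.round(4),z.round(4),'r',np.hypot(x,z).round(4),'a',np.arctan2(z,-x)-np.arctan2(.082,.2),'chest y',p[1],st['wrist_force'].round(1),st['width'],st['grip_force'],st['clock'])
E
python3 - <<'E'
from lid import *
where(); go(0,1.30,26)
E
```

```text
bar rel hinge -0.1996 0.0822 r 0.2159 a 0.0014096714550012601 chest y -0.0001794254401425643 [ 0.9  5.1 -0.1] 0.012945054916136364 35.00166893005371 20.225
[-0.0, 4.4, -9.9]
[-0.0, 4.8, -9.7]
[-0.0, 5.3, -9.4]
[-0.0, 5.8, -9.1]
[-0.0, 6.2, -8.8]
[-0.0, 6.7, -8.5]
[-0.0, 7.1, -8.2]
[-0.0, 7.5, -7.8]
[-0.0, 7.9, -7.4]
[-0.0, 8.2, -7.0]
[-0.0, 8.6, -6.6]
[-0.0, 8.9, -6.2]
[-0.0, 9.2, -5.7]
[-0.0, 9.5, -5.2]
[-0.0, 9.7, -4.8]
[-0.0, 9.9, -4.3]
[-0.0, 10.1, -3.8]
[-0.0, 10.3, -3.3]
[-0.0, 10.5, -2.7]
[-0.0, 10.6, -2.2]
[-0.0, 10.7, -1.7]
[-0.0, 10.7, -1.1]
[-0.0, 10.8, -0.6]
[-0.0, 10.8, -0.1]
[-0.0, 10.8, 0.5]
[-0.0, 10.8, 1.0]
```

The bar is held (13 mm, 35 N) and the position matches the model within 0.5 mm. I start the swing and check the forces midway.

Request:
{"api": "step_arm", "payload": {"steps": [{"x": 0,"y": 2.5,"z": -4.9,"roll": 0,"jaw": 0.05},{"x": 0,"y": 2.4,"z": -5,"roll": 0,"jaw": 0.05},{"x": 0,"y": 4.8,"z": -9.7,"roll": 0,"jaw": 0.05},{"x": 0,"y": 5.3,"z": -9.4,"roll": 0,"jaw": 0.05},{"x": 0,"y": 5.8,"z": -9.1,"roll": 0,"jaw": 0.05},{"x": 0,"y": 6.2,"z": -8.8,"roll": 0,"jaw": 0.05},{"x": 0,"y": 6.7,"z": -8.5,"roll": 0,"jaw": 0.05},{"x": 0,"y": 7.1,"z": -8.2,"roll": 0,"jaw": 0.05}]}}

```text
clock: 21.22
ee_pos: [0.5478, 0.0984, 0.2483]
ee_rot: [0.092, 3.139, -0.003]
wrist_force: [0.5, -11.2, 1.6]
width: 0.0128
grip_force: 35.0
```

```bash
python3 - <<'E'
from lid import *
where()
E
```

```text
bar rel hinge -0.1598 0.1473 r 0.2173 a 0.3554731260096066 chest y -0.00028350629151297326 [  0.5 -11.2   1.6] 0.012770022626343098 35.00486522912979 21.225
```

Request:
{"api": "step_arm", "payload": {"steps": [{"x": 0,"y": 7.1,"z": -8,"roll": 0,"jaw": 0.05},{"x": 0,"y": 7.5,"z": -7.6,"roll": 0,"jaw": 0.05},{"x": 0,"y": 8.1,"z": -7,"roll": 0,"jaw": 0.05},{"x": 0,"y": 8.6,"z": -6.6,"roll": 0,"jaw": 0.05},{"x": 0,"y": 8.9,"z": -6.2,"roll": 0,"jaw": 0.05},{"x": 0,"y": 9.2,"z": -5.7,"roll": 0,"jaw": 0.05}]}}

```text
clock: 21.98
ee_pos: [0.5508, 0.1476, 0.2906]
ee_rot: [0.092, 3.137, -0.003]
wrist_force: [-1.0, -13.2, 12.3]
width: 0.0135
grip_force: 35.0
```

```bash
python3 - <<'E'
from lid import *
where()
E
```

```text
bar rel hinge -0.1105 0.1896 r 0.2195 a 0.6539678222996332 chest y -0.00039754128521960705 [ -1.  -13.2  12.3] 0.0135472633373479 35.00533729791641 21.975
```

The radial force is growing because the bar rolls on the tight pads. I'll ease the grip so it can turn freely.

Request:
{"api": "step_arm", "payload": {"steps": [{"x": 0,"y": 0,"z": 0,"roll": 0,"jaw": 0.05},{"x": 0,"y": 0,"z": 0,"roll": 0,"jaw": 0.05},{"x": 0,"y": 0,"z": 0,"roll": 0,"jaw": 0.05}], "squeeze": 10}}

```text
clock: 22.35
ee_pos: [0.5507, 0.1479, 0.2903]
ee_rot: [0.092, 3.138, -0.001]
wrist_force: [-0.3, -9.3, 9.9]
width: 0.0135
grip_force: 10.0
```

```bash
python3 - <<'E'
from lid import *
where(); print(status.state()['ee_pos'],status.state()['wrist_torque'])
s=snap('scene','sc7.png'); t=snap('top','top7.png'); w=snap('wrist','w7.png')
for n,k in (('s',s),('t',t)):
  for a in (.55,.60,.65,.70):
    # lid front-top corners, lid local from hinge: (-.23,.04)
    x=-.23*np.cos(a)+.04*np.sin(a); z=.12+.23*np.sin(a)+.04*np.cos(a)
    P=[[*(CT+RC@[.115+x,y]),z] for y in (-.13,.13)]
    print(n,a,proj(k,P).round(0).tolist())
  h=cv2.cvtColor(k['img'],cv2.COLOR_RGB2HSV); m=cv2.inRange(h,(18,110,110),(28,255,255))
  c,l,st,ce=cv2.connectedComponentsWithStats(m)
  print([(st[i].tolist(),ce[i].round(0).tolist()) for i in range(1,c) if st[i][4]>25])
E
```

```text
bar rel hinge -0.1103 0.1893 r 0.2191 a 0.6541842617112237 chest y -0.0003512019750297147 [-0.3 -9.3  9.9] 0.013499627042569044 10.001931264996529 22.35
[0.55072304 0.14787177 0.29032902] [-1.53153463 -0.0274243  -0.01152851]
s 0.55 [[344.0, 187.0], [289.0, 119.0]]
s 0.6 [[347.0, 183.0], [291.0, 116.0]]
s 0.65 [[350.0, 180.0], [294.0, 113.0]]
s 0.7 [[353.0, 176.0], [296.0, 109.0]]
[([453, 22, 21, 16, 74], [461.0, 31.0]), ([442, 59, 20, 15, 70], [449.0, 68.0]), ([559, 71, 15, 34, 174], [566.0, 88.0]), ([374, 87, 40, 36, 102], [394.0, 105.0]), ([561, 106, 47, 53, 290], [585.0, 131.0]), ([492, 108, 9, 36, 85], [498.0, 125.0]), ([348, 120, 25, 25, 164], [360.0, 131.0]), ([415, 122, 38, 34, 90], [433.0, 137.0]), ([548, 122, 9, 23, 58], [552.0, 133.0]), ([462, 160, 30, 27, 73], [478.0, 175.0]), ([345, 173, 13, 9, 61], [351.0, 177.0]), ([407, 192, 23, 23, 376], [418.0, 204.0]), ([403, 217, 19, 12, 65], [410.0, 225.0]), ([345, 242, 48, 41, 263], [372.0, 260.0]), ([188, 319, 21, 32, 425], [197.0, 334.0])]
t 0.55 [[309.0, 148.0], [298.0, 267.0]]
t 0.6 [[305.0, 146.0], [294.0, 267.0]]
t 0.65 [[301.0, 145.0], [289.0, 267.0]]
t 0.7 [[297.0, 143.0], [285.0, 266.0]]
[([133, 93, 25, 2, 42], [145.0, 94.0]), ([159, 93, 82, 4, 176], [201.0, 95.0]), ([242, 95, 221, 7, 506], [358.0, 98.0]), ([464, 99, 73, 4, 165], [498.0, 101.0]), ([67, 126, 74, 224, 10454], [105.0, 239.0]), ([229, 128, 8, 4, 26], [232.0, 130.0]), ([325, 137, 10, 6, 40], [330.0, 140.0]), ([532, 137, 28, 158, 1158], [545.0, 217.0]), ([299, 138, 23, 6, 87], [310.0, 141.0]), ([474, 158, 15, 27, 317], [481.0, 170.0]), ([21, 218, 8, 9, 65], [24.0, 222.0]), ([185, 265, 14, 34, 255], [191.0, 286.0]), ([28, 305, 14, 31, 121], [36.0, 320.0])]
```

```bash
python3 - <<'E'
import cv2,numpy as np
o=np.zeros((600,800,3),np.uint8)
a=cv2.imread('pics/sc7.png')[80:240,230:400]; o[:400,:425]=cv2.resize(a,(425,400),interpolation=cv2.INTER_CUBIC)
w=cv2.imread('pics/w7.png'); o[:234,425:799]=cv2.resize(w,(374,234))
t=cv2.imread('pics/top7.png')[130:290,215:385]; o[235:595,426:799]=cv2.resize(t,(373,360))
cv2.imwrite('pics/crop7.png',o)
E
```

```text
(no output)
```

View pics/crop7.png

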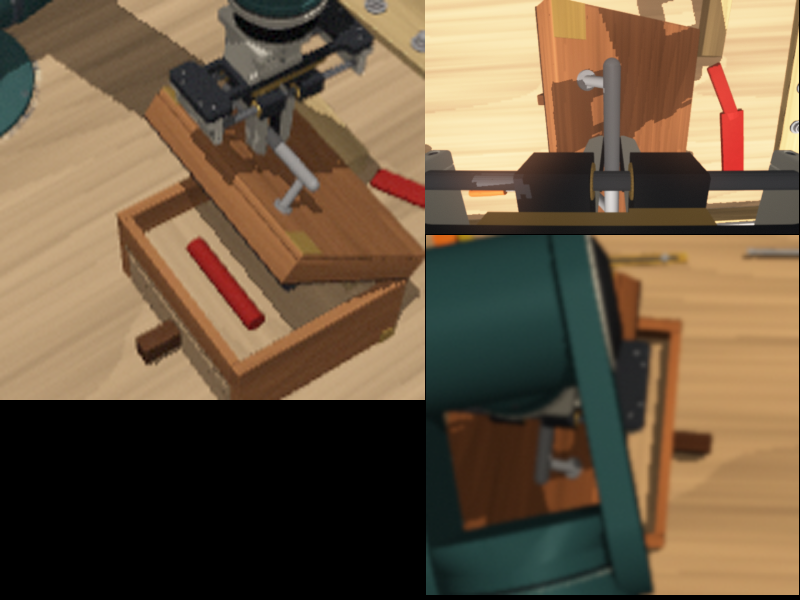

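The last picture shows the lid up about 37° with the bar between the fingers, the tray front flush, and the lid edge clear of the gripper body. I'll ease the grip further so the tool settles back onto its path.

Request:
{"api": "step_arm", "payload": {"steps": [{"x": 0,"y": 0,"z": 0,"roll": 0,"jaw": 0.05},{"x": 0,"y": 0,"z": 0,"roll": 0,"jaw": 0.05}], "squeeze": 4}}

```text
clock: 22.75
ee_pos: [0.5507, 0.148, 0.29]
ee_rot: [0.092, 3.138, -0.001]
wrist_force: [-0.2, -8.5, 6.6]
width: 0.0138
grip_force: 4.0
```

```bash
python3 - <<'E'
from lid import *
where(); go(.665,1.28,14)
E
```

```text
bar rel hinge -0.1102 0.189 r 0.2188 a 0.6536514485559715 chest y -0.0003297561625375276 [-0.2 -8.5  6.6] 0.013750355976145597 3.9992761868052185 22.75
[-0.0, 8.4, -4.5]
[-0.0, 8.5, -4.1]
[-0.0, 8.7, -3.8]
[-0.0, 8.9, -3.4]
[-0.0, 9.0, -3.0]
[-0.0, 9.1, -2.6]
[-0.0, 9.2, -2.2]
[-0.0, 9.3, -1.8]
[0.0, 9.4, -1.4]
[0.0, 9.4, -0.9]
[0.0, 9.5, -0.5]
[0.0, 9.5, -0.1]
[0.0, 9.5, 0.3]
[0.0, 9.5, 0.7]
```

Request:
{"api": "step_arm", "payload": {"steps": [{"x": 0,"y": 4.2,"z": -2.2,"roll": 0,"jaw": 0.05},{"x": 0,"y": 8.4,"z": -4.5,"roll": 0,"jaw": 0.05},{"x": 0,"y": 8.5,"z": -4.1,"roll": 0,"jaw": 0.05},{"x": 0,"y": 8.7,"z": -3.8,"roll": 0,"jaw": 0.05},{"x": 0,"y": 8.9,"z": -3.4,"roll": 0,"jaw": 0.05},{"x": 0,"y": 9.0,"z": -3.0,"roll": 0,"jaw": 0.05},{"x": 0,"y": 7,"z": -2.0,"roll": 0,"jaw": 0.05},{"x": 0,"y": 3,"z": -0.8,"roll": 0,"jaw": 0.05},{"x": 0,"y": 0,"z": 0,"roll": 0,"jaw": 0.05}]}}

```text
clock: 23.88
ee_pos: [0.554, 0.2065, 0.3123]
ee_rot: [0.09, 3.14, 0.001]
wrist_force: [1.5, -2.5, 5.2]
width: 0.0136
grip_force: 4.0
```

```bash
python3 - <<'E'
from lid import *
where()
E
```

```text
bar rel hinge -0.0516 0.2113 r 0.2175 a 0.9421094441047155 chest y -0.0001786048085661465 [ 1.5 -2.5  5.2] 0.013557349470170453 4.000560566782951 23.875
```

Request:
{"api": "step_arm", "payload": {"steps": [{"x": 0,"y": 4,"z": -0.9,"roll": 0,"jaw": 0.05},{"x": 0,"y": 8,"z": -1.7,"roll": 0,"jaw": 0.05},{"x": 0,"y": 9,"z": -1.5,"roll": 0,"jaw": 0.05},{"x": 0,"y": 9,"z": -1.1,"roll": 0,"jaw": 0.05},{"x": 0,"y": 9,"z": -0.7,"roll": 0,"jaw": 0.05},{"x": 0,"y": 9,"z": -0.3,"roll": 0,"jaw": 0.05},{"x": 0,"y": 9,"z": 0,"roll": 0,"jaw": 0.05},{"x": 0,"y": 8,"z": 0.3,"roll": 0,"jaw": 0.05},{"x": 0,"y": 6,"z": 0.5,"roll": 0,"jaw": 0.05},{"x": 0,"y": 4,"z": 0.4,"roll": 0,"jaw": 0.05},{"x": 0,"y": 2,"z": 0.2,"roll": 0,"jaw": 0.05},{"x": 0,"y": 0,"z": 0,"roll": 0,"jaw": 0.05}]}}

```text
clock: 25.38
ee_pos: [0.5583, 0.2828, 0.3164]
ee_rot: [-0.091, -3.14, 0.0]
wrist_force: [0.2, -0.7, -0.7]
width: 0.014
grip_force: 4.0
```

```bash
python3 - <<'E'
from lid import *
where()
E
```

```text
bar rel hinge 0.0248 0.2154 r 0.2168 a 1.2963685675091845 chest y -9.025370341656826e-05 [ 0.2 -0.7 -0.7] 0.013954210941084465 4.000208526849747 25.375
```

Request:
{"api": "step_arm", "payload": {"steps": [{"x": 0,"y": 0.8,"z": 0,"roll": 0,"jaw": 0.05},{"x": 0,"y": 0,"z": 0,"roll": 0,"jaw": 0.05},{"x": 0,"y": 0,"z": 0,"roll": 0,"jaw": 0.05},{"x": 0,"y": 0,"z": 0,"roll": 0,"jaw": 0.05},{"x": 0,"y": 0,"z": 0,"roll": 0,"jaw": 0.05},{"x": 0,"y": 0,"z": 0,"roll": 0,"jaw": 0.05},{"x": 0,"y": 0,"z": 0,"roll": 0,"jaw": 0.05},{"x": 0,"y": 0,"z": 0,"roll": 0,"jaw": 0.05}], "squeeze": 25}}

```text
clock: 26.38
ee_pos: [0.5583, 0.2836, 0.3163]
ee_rot: [-0.091, -3.14, 0.0]
wrist_force: [-2.0, -1.2, -3.5]
width: 0.0132
grip_force: 25.0
```

```bash
python3 - <<'E'
from plan import *
from lid import where
where()
# lid angle check: top view brown->edge of the lid's front face; and pull end in top view
t=snap('top','top8.png'); s=snap('scene','sc8.png')
for n,k in (('t',t),('s',s)):
    P=[[*(CT+RC@[-.164,y]),.046] for y in (-.012,.012)]
    q=proj(k,P).mean(0); print(n,'pull end predicted',q.round(1))
    d=proj(k,[[*(CT+RC@[-.190,0]),.046]])[0]-q; d/=np.linalg.norm(d)
    print([int(k['img'][int(round(q[1]+d[1]*i)),int(round(q[0]+d[0]*i))].sum()) for i in range(-8,9)])
E
```

```text
bar rel hinge 0.0256 0.2153 r 0.2168 a 1.3000196255742797 chest y -8.618598110523602e-05 [-2.  -1.2 -3.5] 0.013226466454666078 24.99960422515869 26.375
t pull end predicted [345.3 221.9]
[136, 138, 137, 137, 136, 135, 142, 214, 335, 421, 451, 454, 453, 453, 452, 457, 456]
s pull end predicted [284.8 216.4]
[186, 184, 181, 183, 184, 182, 182, 183, 178, 300, 467, 463, 467, 463, 463, 454, 435]
```

The lid is at 1.300 rad with near-zero load, and the pull end matches its home position within a pixel in both views. Handing in.

```bash
python3 -c "
from cell import order
print(order.finish_job())"
```

```text
the job is handed in; nothing more can be done
None
```

I slid the tray home, flush, and the gripper is holding the lid still by its bar at about 1.30 rad with almost no load on it; the saws were in their pockets when last seen, just before the tray went into the bay. Handed in at about 26.5 s; the job's verdict was not returned to me.

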